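Find the full tuner box by feel, back it against the fence and open it

TASK

One of the three shut tuner boxes is full of brass geared tuners; the other two hold only a few wooden pegs and are much lighter. Nudge them to feel which is the full one, slide that one back until it stops flat against the fence, without ramming it, and then lift its lid right back so that it stays open by itself. Do not open the other two, leave them no more than a nudge (4 cm) from where they stood, and do not disturb the other things on the bench.

Things in the scene. Friction and masses are not known exactly. Their poses are not given: they have to be found in the camera images.
- table: The pine bench top, its surface at z = 0, on which everything stands. Origin: middle of the surface.
- fence: A straight beech batten fixed to the bench, 740 mm long (y), 32 mm deep (x), 28 mm high, behind the boxes. Origin: centre of its underside. Its -x face, 16 mm in front of the origin, is the stop that the box must lie against. A steel holdfast 100 mm high pins it 345 mm to either side of the middle.
- box_1: One of three outwardly identical shut cherry boxes, 85 mm deep (x), 130 wide (y), 60 high: body 40, lid the top 20, front faces flush. Origin: centre of the underside; +x to its hinged back (towards the fence), -x to its front (towards the robot). At the start its back is 50 to 85 mm short of the fence, turned under 0.12 rad from it. Contents lie still in slow pushing.
- box_2: Another box, outwardly the same as box_1, same axes. The numbering says nothing about which is full. The full box weighs 0.75 to 1.05 kg in all, the others about 0.25 kg; all slide with the same friction, so the full one takes three times or more the push of the others (about 5 to 12 N against 1.5 to 4 N to slide it slowly).
- box_3: The third box, outwardly the same as box_1, same axes. The three stand side by side about 200 mm apart along the fence.
- lid_1 (a joint): Opening angle of the lid of box_1: 0 shut, 1.75 rad open on its stop. Hinge line along the box's y, 42.5 mm behind the box's centre, 40 mm above the bench. Two butt hinges, no latch; the 60 g lid falls shut if let go below 1.2 rad and falls open by itself above 1.4.
- lid_2 (a joint): Opening angle of the lid of box_2: 0 shut, 1.75 rad open on its stop. Hinge line along the box's y, 42.5 mm behind the box's centre, 40 mm above the bench. Two butt hinges, no latch; the 60 g lid falls shut if let go below 1.2 rad and falls open by itself above 1.4.
- lid_3 (a joint): Opening angle of the lid of box_3: 0 shut, 1.75 rad open on its stop. Hinge line along the box's y, 42.5 mm behind the box's centre, 40 mm above the bench. Two butt hinges, no latch; the 60 g lid falls shut if let go below 1.2 rad and falls open by itself above 1.4.
- knob_1 (a point): Centre of the brass knob on the front of the lid of box_1: a cylinder 15 mm across, 12 mm long, axis along the box's x, on a 7 mm stem. Lid shut: 18 mm in front of the middle of the front face (its end 24 mm out), 50 mm above the bench; it swings with the lid. Axes as the box when shut.
- knob_2 (a point): Centre of the brass knob on the front of the lid of box_2: a cylinder 15 mm across, 12 mm long, axis along the box's x, on a 7 mm stem. Lid shut: 18 mm in front of the middle of the front face (its end 24 mm out), 50 mm above the bench; it swings with the lid. Axes as the box when shut.
- knob_3 (a point): Centre of the brass knob on the front of the lid of box_3: a cylinder 15 mm across, 12 mm long, axis along the box's x, on a 7 mm stem. Lid shut: 18 mm in front of the middle of the front face (its end 24 mm out), 50 mm above the bench; it swings with the lid. Axes as the box when shut.
- back_1 (a point): Middle of the back face of box_1, 15 mm above the bench, axes as the box.
- back_2 (a point): Middle of the back face of box_2, 15 mm above the bench, axes as the box.
- back_3 (a point): Middle of the back face of box_3, 15 mm above the bench, axes as the box.
- saddle: Bystander: bone saddle blank, 70 x 9 x 4 mm, lying between the lanes of two boxes. Origin: centre of the underside, x along it.
- peg: Bystander: dark wooden friction peg, 47 mm long, 16 mm wide, 7 mm high, lying between the lanes of two boxes. Origin: underside near the middle, x along it.
- bridge: Bystander: rosewood bridge, 112 mm long (y), 28 mm wide, 11 mm high, at the left. Origin: centre of the underside.
- rasp: Bystander: short steel rasp with a beech handle, 217 mm long along x (97 mm of handle to -x), 23 mm high, at the right. Origin: underside at the joint of blade and handle.
- awl: Bystander: small awl with a beech handle, 114 mm long along x (handle to -x), 27 mm high, at the right. Origin: underside at the ferrule.
- square: Bystander: small try square, rosewood stock 75 mm long (y), steel blade 110 mm long (to +x), 14 mm high, at the left. Origin: underside, middle of the stock.
Not all that is in view belongs to the job. What is shaped like the box_1 but white is not meant.

How it is judged:
By the outcome, as a careful person would: the job done as asked, in the order asked, and still so for the second after the job is handed in, with the robot touching nothing.
It also fails if it takes over 61 s, if anything falls off the work surface, if the arm or the gripper's body presses on something with over 40 N, if the wrist force passes 120 N, or if a joint passes its speed limit or range.

ROBOT

A 7-joint arm with a two-finger parallel gripper is mounted at the origin on the work surface. World frame = base frame: x ahead of the robot, y to its left, z up, the work surface at z = 0. Lengths are in mm, angles in rad, forces in N, time in s.
With the tool pointing down it reaches from about 400 to 925 mm from the base axis. Payload 4.1 kg.
Tool frame: the origin (TCP) lies midway between the tips of the shut fingers; the grasp point (between the pads) lies 19 mm behind it; x points along the fingers, y is the direction in which the jaws open and shut, and the axes are right-handed (so a half turn about x gives the same grasp; the last joint's range is limited). The gripper opens to 85 mm and grips with 20 to 120 N. Pads are 22 mm wide; open, the fingers measure 114 mm over their backs; the gripper's body (76 mm by 85 mm) begins 54 mm behind the grasp point. The pads swing forward as they close: fully open they stand 13 mm farther back than shut.
Start: joints at [-1.278, 0.398, 0.045, 1.537, -0.019, 1.207, -0.051], TCP at [248.187, 600.789, 231.347] pointing down, gripper open.
Joint ranges: [-2.82, 2.82], [-0.49, 2.23], [-1.37, 1.46], [0, 2.46], [-1.36, 4.5], [0.23, 2], [-2.94, 2.94]. Speed limits (rad/s): [2.57, 2.57, 3.14, 3.14, 3.14, 3.14, 3.14].

INTERFACE

Orientations are given as a 3x3 rotation matrix whose columns are the frame's x, y, z axes.
In Python, from bench import manip gives the robot as it stands.
- The arm moves only by the tool move_arm, never from a script. Its argument "rows" is a list that holds one entry, the list of rows, each a list of 7 numbers: the turn, a rotation vector about the tool's x, y, z in rad, then the shift along the tool's x, y, z in cm, then the opening, from 0 (shut) to 1 (fully open). A call has 1 to 5 rows; each row shifts and turns the commanded pose from where the row before left it, along the tool's axes as they then stand; what a row does not reach is not made up. A row lasts 1/12 s, in which the tool goes at most 41.7 mm and 7.16 degrees, less where a joint would pass 70% of its speed; a pose out of reach is approached as far as the arm can. A call with a gripper value outside its range is refused whole. The fingers move at their own pace and stop on an object; "squeeze" is the grip in N (left out, the last holds). Time passes only in rows, so rows that do not move let the fingers close. It gives the time, the measured TCP pose, the force and the opening at its end, in the units of the state.
- manip.get_state(): the state, without advancing time (a new reading comes with each control period).
- manip.camera(name): name is "scene" or "top" or "wrist"; returns a dict with "color" (384x512x3 uint8, red, green, blue), "vfov" (degrees; the focal length in pixels is half the picture's height over the tangent of half this angle, whatever the lens; pixels are square), "cx", "cy" (the principal point, pixels), "R" (3x3) and "t" (3): a world point X has camera coordinates R X + t. Camera axes: x right, y down, z forward; pixel columns grow to the right and rows downward; lengths in mm; the calibration is good to about 2 mm. The wrist camera is an equidistant fisheye: a pixel r from the principal point sees the ray r / f radians off the axis. A picture is of the moment at which its call begins. There is no depth.
- manip.close_job(): hands the job in, once; it reports no verdict.
The state is a dict: "clock": time; "qpos": joint angles; "qvel": joint speeds; "joint_efforts": joint torques, N m; "position": TCP position; "ee_rot": TCP orientation; "wrist_force": force on the tool from outside, world axes, zero at the start; "ft_torque": the same for the moment, N m; "grip_width": finger opening in mm.
Only numpy, scipy, OpenCV 4.12 (cv2) and the standard library are available. Lean on these libraries where they do the work, as an engineer would, in place of code of your own. Each camera call takes 0.05 s, during which the arm holds its last target. There are 200 camera calls.

## Working session

There is one attempt and no reset: what is moved stays moved. The work goes in short steps, Python scripts to look and compute and a tool call to move; the robot and the scene stay as the last step left them, time stands still between calls to the robot, and variables do not carry over. Pictures are saved under pics/ and viewed, about 8 in all and at most 12, crops included, and the job is handed in when it is done.

Besides the shell and the picture viewer there is one more tool, called after "Request:" as name(argument=value, ...), one argument or row to a line, values as JSON. move_arm: Moves the arm, as the interface text tells. Its arguments: {"type":"object","properties":{"rows":{"type":"array","items":{"type":"array","items":{"type":"array","items":{"type":"number"}}}},"squeeze":{"type":"number"}},"required":["rows"]}

```bash
mkdir -p pics; ls; cat > h.py <<'E'
import numpy as np, cv2
from bench import manip
def snap(name,fn):
    c=manip.camera(name); cv2.imwrite(fn,cv2.cvtColor(c["color"],cv2.COLOR_RGB2BGR))
    import pickle; pickle.dump(c,open(fn[:-4]+'.pkl','wb')); return c
def f(c): return c["color"].shape[0]/2/np.tan(np.radians(c["vfov"])/2)
def px(c,X):
    p=np.array(c["R"])@np.array(X,float)+np.array(c["t"]); return np.array([c["cx"]+f(c)*p[0]/p[2],c["cy"]+f(c)*p[1]/p[2]])
def ray(c,u,v,z):
    R=np.array(c["R"]);t=np.array(c["t"]);o=-R.T@t
    d=R.T@np.array([(u-c["cx"])/f(c),(v-c["cy"])/f(c),1]); return o+d*(z-o[2])/d[2]
E
python3 - <<'E'
from h import *
for n in("scene","top"):
    c=snap(n,f"pics/{n}0.png"); print(n,f(c),np.round(c["R"],3).tolist(),np.round(c["t"],1))
a=cv2.imread("pics/scene0.png");b=cv2.imread("pics/top0.png")
s=manip.get_state(); print({k:np.round(v,3).tolist() for k,v in s.items()})
E
```

```text
pics
scene 354.73132675785484 [[0.686, 0.727, -0.017], [0.554, -0.537, -0.636], [-0.472, 0.427, -0.771]] [-358.7 -163.6 1370.2]
top 455.4375930773859 [[0.014, -1.0, 0.019], [-0.989, -0.017, -0.15], [0.15, -0.017, -0.989]] [  66.9  451.1 1474.7]
{'clock': 0.1, 'qpos': [-1.278, 0.399, 0.045, 1.538, -0.019, 1.207, -0.051], 'qvel': [-0.0, -0.002, -0.0, -0.003, -0.001, -0.002, -0.0], 'joint_efforts': [0.003, -47.626, 1.37, -25.495, 0.012, 0.005, 0.0], 'position': [247.963, 600.221, 230.355], 'ee_rot': [[-0.001, 0.382, 0.924], [-0.002, 0.924, -0.382], [-1.0, -0.002, 0.0]], 'wrist_force': [0.357, 0.088, -0.474], 'ft_torque': [-0.052, 0.017, 0.012], 'grip_width': 85.302}
```

```bash
python3 - <<'E'
import cv2
b=cv2.imread("pics/top0.png"); cv2.imwrite("pics/t0b.png",cv2.resize(b,(800,600),interpolation=cv2.INTER_CUBIC))
E
```

```text
(no output)
```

View pics/t0b.png

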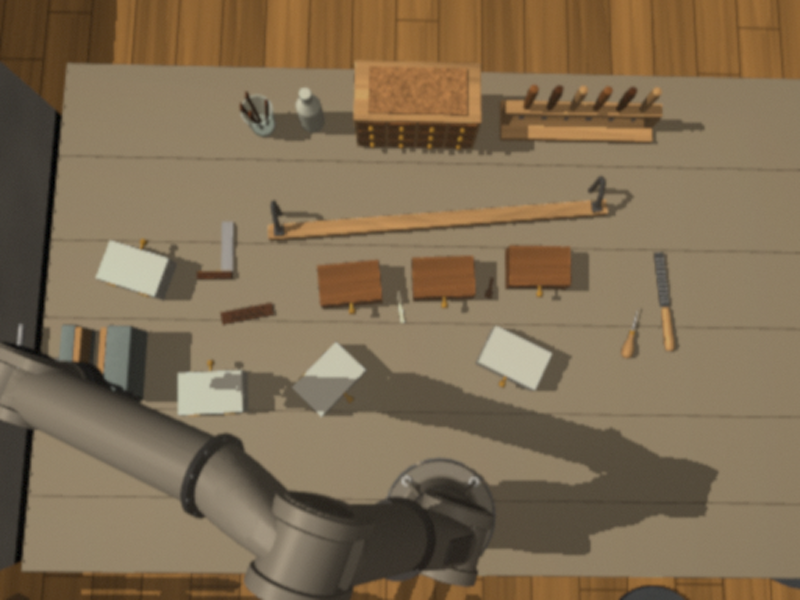

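View pics/scene0.png

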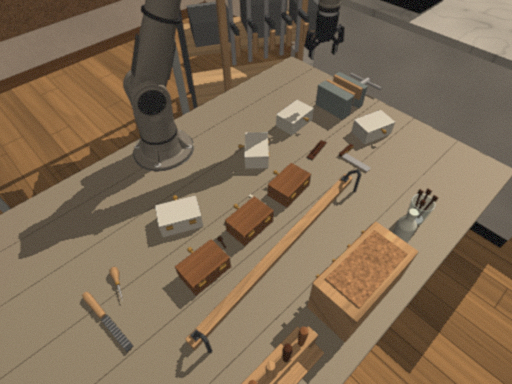

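The three cherry boxes are at about (350,284), (443,278) and (538,267) in the 800x600 top view. The white look-alikes at (135,268), (210,390), (330,378) and (515,358) are not meant. Next is an enlarged crop to confirm the boxes and read their corners.

```bash
python3 - <<'E'
import cv2
b=cv2.imread("pics/top0.png")[118:258,165:395]; b=cv2.resize(b,None,fx=3.4,fy=3.4,interpolation=cv2.INTER_CUBIC)
cv2.imwrite("pics/t0c.png",cv2.convertScaleAbs(b,alpha=1.4))
E
```

```text
(no output)
```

View pics/t0c.png

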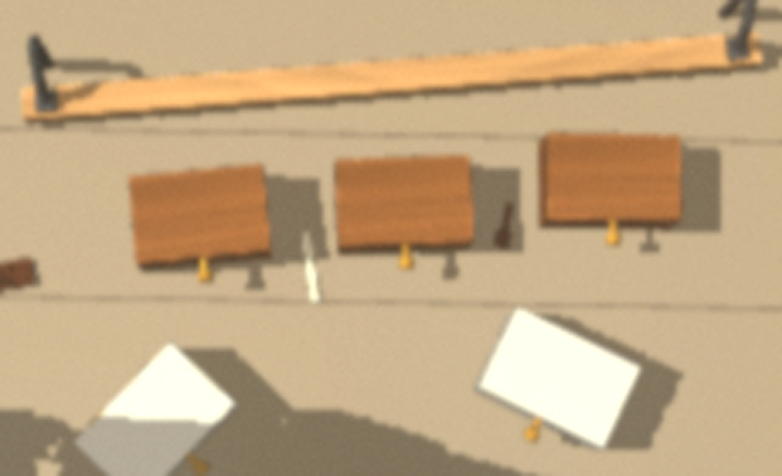

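The crop confirms the three cherry boxes at (200,215), (403,203) and (611,180), each with its knob toward the robot. The saddle lies at (312,270) and the peg at (505,225). I'll fit the poses from silhouettes in both cameras.

```bash
cat > fit.py <<'E'
from h import *
import pickle
from scipy.optimize import minimize
def hull(c,p,h=60):
    x,y,a=p; P=[]
    for sx in(-42.5,42.5):
        for sy in(-65,65):
            for z in(0,h): P.append(px(c,[x+sx*np.cos(a)-sy*np.sin(a),y+sx*np.sin(a)+sy*np.cos(a),z]))
    return cv2.convexHull(np.array(P,np.float32))
def mask(c,p0):
    hsv=cv2.cvtColor(c["color"],cv2.COLOR_RGB2HSV).astype(int)
    m=((hsv[...,0]<12)|(hsv[...,0]>170))&(hsv[...,1]>125)
    roi=np.zeros(m.shape,np.uint8); u=px(c,[p0[0],p0[1],30]); cv2.circle(roi,tuple(int(round(v)) for v in u),36,1,-1)
    return (m&(roi>0)).astype(np.uint8)
S=6
def fit(cs,p0):
    ms=[cv2.resize(cv2.GaussianBlur(mask(c,p0).astype(np.float32),(0,0),.6),None,fx=S,fy=S,interpolation=cv2.INTER_CUBIC)>.5 for c in cs]
    def cost(p):
        t=0
        for c,m in zip(cs,ms):
            r=np.zeros(m.shape,np.uint8); H=hull(c,p); cv2.fillPoly(r,[np.round((H+.5)*S*16-8).astype(np.int32)],1,shift=4)
            t+=(m&(r>0)).sum()/ (m|(r>0)).sum()
        return -t/len(cs)
    s=minimize(cost,p0,method="Nelder-Mead",options=dict(initial_simplex=np.array([p0,p0+[12,0,0],p0+[0,12,0],p0+[0,0,.12]]),xatol=.02,fatol=1e-5))
    return s.x,-s.fun
E
python3 - <<'E'
from fit import *
t=pickle.load(open("pics/top0.pkl","rb"));s=pickle.load(open("pics/scene0.pkl","rb"))
print("cam top",-np.array(t["R"]).T@t["t"])
cp=lambda u,v:((u+.5)/3.4+165-.5,(v+.5)/3.4+118-.5)
for u,v in((200,215),(403,203),(611,180)):
    p0=np.array([*ray(t,*cp(u,v),60)[:2],.05])
    for cs in([t,s],[t],[s]): r=fit(cs,p0);print(np.round(r[0],3),round(r[1],3))
for z,u,v in((0,30,121),(28,30,90),(0,760,66),(0,400,98),(0,600,80)): print("fence",z,ray(t,*cp(u,v),z)[:2].round(1))
for n,u,v in(("saddle",307,235),("saddle",315,300),("peg",508,208),("peg",502,246)): print(n,ray(t,*cp(u,v),4)[:2].round(1))
for u,v in((516,309),(480,386),(640,368),(603,446),(171,345),(234,403),(78,440)): print("white top",ray(t,*cp(u,v),60)[:2].round(1))
E
```

```text
cam top [ 223.94213243   99.41126165 1524.05224219]
[448.855 189.011   0.701] 0.014
[4.76953e+02 1.95928e+02 5.00000e-02] 0.0
[448.855 189.011   0.701] 0.027
[4.90186e+02 3.52700e+00 9.00000e-02] 0.011
[4.92062e+02 1.31800e+00 5.00000e-02] 0.0
[4.90186e+02 3.52700e+00 9.00000e-02] 0.022
[ 515.289 -200.284   -0.   ] 0.016
[ 5.18189e+02 -1.99744e+02  5.00000e-02] 0.0
[ 515.289 -200.284   -0.   ] 0.032
fence 0 [580.1 372.9]
fence 28 [605.  369.2]
fence 0 [ 651.4 -366. ]
fence 0 [610.9   1.1]
fence 0 [ 633.5 -202.2]
saddle [468.3  92.9]
saddle [403.4  83.9]
peg [ 499.1 -107.5]
peg [ 460.6 -101.4]
white top [ 391.3 -107.2]
white top [317.5 -72.7]
white top [ 336.9 -224.9]
white top [ 262.9 -188.7]
white top [351.8 220. ]
white top [298.  159.3]
white top [261.3 304.3]
```

```bash
python3 - <<'E'
from fit import *
for n in("top","scene"):
    c=pickle.load(open(f"pics/{n}0.pkl","rb")); hsv=cv2.cvtColor(c["color"],cv2.COLOR_RGB2HSV)
    for X in([477,196,60],[434,196,20],[490,2,60],[530,2,30],[420,2,0],[600,2,28],[540,40,0],[530,-100,0]):
        u=px(c,X).round().astype(int); print(n,X,u,hsv[u[1],u[0]],c["color"][u[1],u[0]])
E
```

```text
top [477, 196, 60] [223 181] [ 13 163 127] [127  82  46]
top [434, 196, 20] [224 196] [ 21 165 156] [156 124  55]
top [490, 2, 60] [283 178] [ 13 165 127] [127  81  45]
top [530, 2, 30] [282 168] [ 14 162 121] [121  79  44]
top [420, 2, 0] [282 202] [ 19  75 147] [147 131 104]
top [600, 2, 28] [283 148] [ 19  78 143] [143 127  99]
top [540, 40, 0] [271 166] [ 14 159 128] [128  84  48]
top [530, -100, 0] [312 170] [20 80 92] [92 82 63]
scene [477, 196, 60] [289 179] [ 12 137 136] [136  92  63]
scene [434, 196, 20] [280 180] [ 12 153 137] [137  89  55]
scene [490, 2, 60] [249 214] [ 14 160 126] [126  83  47]
scene [530, 2, 30] [258 227] [ 10 140  73] [73 46 33]
scene [420, 2, 0] [235 212] [ 14 143 130] [130  91  57]
scene [600, 2, 28] [274 241] [ 18  71 155] [155 138 112]
scene [540, 40, 0] [269 227] [ 17  75 157] [157 137 111]
scene [530, -100, 0] [234 252] [18 64 91] [91 82 68]
```

```bash
python3 - <<'E'
s=open("fit.py").read()
s=s.replace("m=((hsv[...,0]<12)|(hsv[...,0]>170))&(hsv[...,1]>125)","m=((hsv[...,0]<=16)|(hsv[...,0]>170))&(hsv[...,1]>105)")
s=s.replace("    return (m&(roi>0)).astype(np.uint8)","    m=cv2.morphologyEx((m&(roi>0)).astype(np.uint8),cv2.MORPH_OPEN,np.ones((4,4),np.uint8))\n    n,l,st,_=cv2.connectedComponentsWithStats(m); return (l==1+st[1:,4].argmax()).astype(np.uint8)")
open("fit.py","w").write(s)
E
python3 - <<'E'
from fit import *
t=pickle.load(open("pics/top0.pkl","rb"));s=pickle.load(open("pics/scene0.pkl","rb"))
out=[]
for p in((477,196,.05),(492,2,.05),(518,-200,.05)):
    for cs in([t,s],[t],[s]): r=fit(cs,np.array(p));print(np.round(r[0],3),round(r[1],3))
V=[]
for c in(t,s):
    im=cv2.resize(cv2.cvtColor(c["color"],cv2.COLOR_RGB2BGR),None,fx=4,fy=4,interpolation=cv2.INTER_CUBIC)
    for y,x in((373,580.1),): cv2.polylines(im,[np.int32([(px(c,[580.1,372.9,0])+.5)*4,(px(c,[651.4,-366,0])+.5)*4])],False,(0,255,0),1)
    cv2.polylines(im,[np.int32([(px(c,[580.1,372.9,28])+.5)*4,(px(c,[651.4,-366,28])+.5)*4])],False,(255,255,0),1)
    V.append(im)
a=cv2.resize(V[0][480:640,660:1560],(800,142)); b=V[1][680:1400,740:1440]; b=cv2.resize(b,(467,480))
o=np.zeros((600,800,3),np.uint8); o[:113]=a[:113]; o[115:595,:467]=b; cv2.imwrite("pics/fence.png",o)
E
```

```text
[4.78218e+02 1.94046e+02 1.23000e-01] 0.907
[4.77546e+02 1.93072e+02 1.14000e-01] 0.955
[4.78978e+02 1.97266e+02 1.64000e-01] 0.873
[ 4.94762e+02 -3.67500e+00  7.00000e-02] 0.884
[ 4.9388e+02 -4.6200e+00  4.8000e-02] 0.951
[ 4.94772e+02 -8.60000e-01  8.70000e-02] 0.847
[ 521.359 -205.889    0.   ] 0.896
[ 5.20614e+02 -2.07718e+02  3.20000e-02] 0.941
[ 520.906 -203.294    0.   ] 0.877
```

View pics/fence.png

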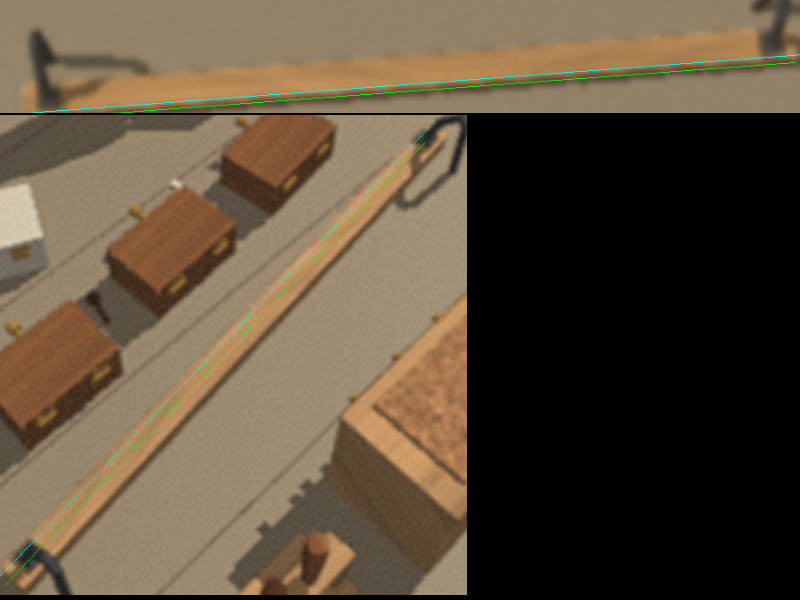

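The cyan line matches the fence's front top edge in both views, so the fence yaw is about 0.096 and its front face is at x ≈ 616 for y = 0. From left to right I call the boxes L (477,193), M (494,-4) and R (521,-206). To nudge them I'll straddle each knob with open fingers and push the front face low. First I turn the tool.

Request:
move_arm(
  rows=[
    [[-0.123, 0, 0, 0, 0, 0, 0.7], [-0.123, 0, 0, 0, 0, 0, 0.7], [-0.123, 0, 0, 0, 0, 0, 0.7], [-0.123, 0, 0, 0, 0, 0, 0.7]],
  ],
  squeeze=20,
)

```text
clock: 0.43
position: [248.0, 600.4, 230.7]
ee_rot: [[-0.0, -0.106, 0.994], [-0.001, 0.994, 0.106], [-1.0, -0.001, -0.0]]
wrist_force: [-0.3, -0.3, -0.1]
grip_width: 59.8
```

Request:
move_arm(
  rows=[
    [[0, 0, 0, 0, -3.8, 0.95, 0.7], [0, 0, 0, 0, -3.8, 0.95, 0.7], [0, 0, 0, 0, -3.8, 0.95, 0.7], [0, 0, 0, 0, -3.8, 0.95, 0.7], [0, 0, 0, 0, -3.8, 0.95, 0.7]],
  ],
)

```text
clock: 0.85
position: [314.7, 414.3, 230.8]
ee_rot: [[-0.0, -0.1, 0.995], [-0.001, 0.995, 0.1], [-1.0, -0.001, -0.0]]
wrist_force: [0.2, -0.1, 0.8]
grip_width: 59.8
```

Request:
move_arm(
  rows=[
    [[0, 0, 0, 0, -3.8, 0.95, 0.7], [0, 0, 0, 0, -3.8, 0.95, 0.7], [0, 0, 0, 0, -3.8, 0.95, 0.7], [0, 0, 0, 0, -3.8, 0.95, 0.7], [0, 0, 0, 0, -3.8, 0.95, 0.7]],
  ],
)

```text
clock: 1.27
position: [380.7, 230.1, 231.1]
ee_rot: [[-0.0, -0.1, 0.995], [0.0, 0.995, 0.1], [-1.0, 0.0, -0.0]]
wrist_force: [1.0, 0.7, -0.5]
grip_width: 59.8
```

Request:
move_arm(
  rows=[
    [[0, 0, 0, 1.0, -2.2, 1.1, 0.7], [0, 0, 0, 1.0, -2.2, 1.1, 0.7], [0, 0, 0, 3.9, 0, 0, 0.7], [0, 0, 0, 3.9, 0, 0, 0.7], [0, 0, 0, 3.9, 0, 0, 0.7]],
  ],
)

```text
clock: 1.68
position: [407.6, 190.2, 93.4]
ee_rot: [[0.002, -0.098, 0.995], [0.001, 0.995, 0.098], [-1.0, 0.001, 0.002]]
wrist_force: [0.9, 0.2, -0.4]
grip_width: 59.9
```

Request:
move_arm(
  rows=[
    [[0, 0, 0, 3.5, 0, 0, 0.7], [0, 0, 0, 3.0, 0, 0, 0.7], [0, 0, 0, 1.3, 0, 0, 0.7], [0, 0, 0, 0, 0, 0, 0.7]],
  ],
)

```text
clock: 2.02
position: [404.1, 189.0, 13.2]
ee_rot: [[-0.007, -0.1, 0.995], [-0.004, 0.995, 0.1], [-1.0, -0.004, -0.007]]
wrist_force: [-0.5, -0.5, 0.9]
grip_width: 59.4
```

Request:
move_arm(
  rows=[
    [[0, 0, 0, 0, -0.1, 0.5, 0.7], [0, 0, 0, 0, 0, 0.5, 0.7], [0, 0, 0, 0, 0, 0.4, 0.7], [0, 0, 0, 0, 0, 0.3, 0.7]],
  ],
)

```text
clock: 2.35
position: [425.6, 192.1, 17.7]
ee_rot: [[0.002, -0.1, 0.995], [0.002, 0.995, 0.1], [-1.0, 0.002, 0.002]]
wrist_force: [-1.0, 0.3, 1.1]
grip_width: 59.4
```

Request:
move_arm(
  rows=[
    [[0, 0, 0, 0, 0, 0.3, 0.7], [0, 0, 0, 0, 0, 0.3, 0.7], [0, 0, 0, 0, 0, 0.3, 0.7]],
  ],
)

```text
clock: 2.6
position: [433.1, 192.3, 16.6]
ee_rot: [[-0.0, -0.1, 0.995], [0.0, 0.995, 0.1], [-1.0, 0.0, -0.0]]
wrist_force: [-2.3, -0.3, 1.5]
grip_width: 59.8
```

Request:
move_arm(
  rows=[
    [[0, 0, 0, 0, 0, 0.3, 0.7]],
  ],
)

```text
clock: 2.68
position: [436.1, 192.6, 16.5]
ee_rot: [[-0.0, -0.1, 0.995], [0.0, 0.995, 0.1], [-1.0, 0.0, -0.0]]
wrist_force: [-2.3, 0.5, 1.3]
grip_width: 59.7
```

Request:
move_arm(
  rows=[
    [[0, 0, 0, 0, 0, 0.3, 0.7]],
  ],
)

```text
clock: 2.77
position: [439.1, 192.8, 16.4]
ee_rot: [[-0.0, -0.1, 0.995], [0.0, 0.995, 0.1], [-1.0, 0.0, -0.0]]
wrist_force: [-2.6, -0.3, 1.5]
grip_width: 59.8
```

Request:
move_arm(
  rows=[
    [[0, 0, 0, 0, 0, 0.3, 0.7]],
  ],
)

```text
clock: 2.85
position: [442.1, 193.2, 16.3]
ee_rot: [[-0.0, -0.1, 0.995], [0.0, 0.995, 0.1], [-1.0, 0.0, -0.0]]
wrist_force: [-2.8, 0.0, 1.1]
grip_width: 59.7
```

L slides at about 2.5 N, so it is light. Next is M.

Request:
move_arm(
  rows=[
    [[0, 0, 0, 0, 0, -2.8, 0.7], [0, 0, 0, -3.5, 0, 0, 0.7], [0, 0, 0, -3.5, 0, 0, 0.7], [0, 0, 0, -3, 0, 0, 0.7]],
  ],
)

```text
clock: 3.18
position: [414.7, 190.3, 117.9]
ee_rot: [[0.002, -0.1, 0.995], [0.0, 0.995, 0.1], [-1.0, 0.0, 0.002]]
wrist_force: [1.4, 1.0, 0.2]
grip_width: 59.9
```

Request:
move_arm(
  rows=[
    [[0, 0, 0, 0, -3.9, -0.35, 0.7], [0, 0, 0, 0, -3.9, -0.35, 0.7], [0, 0, 0, 0, -3.9, -0.35, 0.7], [0, 0, 0, 0, -3.9, -0.35, 0.7], [0, 0, 0, 0, -3.9, -0.35, 0.7]],
  ],
)

```text
clock: 3.6
position: [417.0, -7.3, 116.8]
ee_rot: [[0.003, -0.1, 0.995], [0.0, 0.995, 0.1], [-1.0, 0.0, 0.003]]
wrist_force: [0.9, -0.5, -0.2]
grip_width: 59.9
```

Request:
move_arm(
  rows=[
    [[0, 0, 0, 3.5, 0, 0, 0.7], [0, 0, 0, 3.5, 0, 0, 0.7], [0, 0, 0, 2.5, 0, 0, 0.7], [0, 0, 0, 0, 0, 0, 0.7]],
  ],
)

```text
clock: 3.93
position: [413.2, -6.4, 17.9]
ee_rot: [[-0.007, -0.099, 0.995], [-0.002, 0.995, 0.099], [-1.0, -0.001, -0.008]]
wrist_force: [-1.8, -0.3, -0.1]
grip_width: 59.8
```

Request:
move_arm(
  rows=[
    [[0, 0, 0, 0, 0, 0.8, 0.7], [0, 0, 0, 0, 0, 0.8, 0.7], [0, 0, 0, 0, 0, 0.4, 0.7], [0, 0, 0, 0, 0, 0.3, 0.7], [0, 0, 0, 0, 0, 0.3, 0.7]],
  ],
)

```text
clock: 4.35
position: [440.9, -3.1, 22.0]
ee_rot: [[-0.003, -0.099, 0.995], [0.0, 0.995, 0.099], [-1.0, 0.001, -0.003]]
wrist_force: [-6.0, -2.1, 3.1]
grip_width: 59.5
```

Request:
move_arm(
  rows=[
    [[0, 0, 0, 0, 0, 0.3, 0.7], [0, 0, 0, 0, 0, 0.3, 0.7]],
  ],
)

```text
clock: 4.52
position: [446.4, -2.8, 21.9]
ee_rot: [[-0.003, -0.099, 0.995], [0.0, 0.995, 0.099], [-1.0, 0.0, -0.003]]
wrist_force: [-7.3, -0.7, 3.2]
grip_width: 59.7
```

Request:
move_arm(
  rows=[
    [[0, 0, 0, 0, 0, 0.3, 0.7], [0, 0, 0, 0, 0, 0.3, 0.7]],
  ],
)

```text
clock: 4.68
position: [451.9, -1.8, 21.9]
ee_rot: [[-0.004, -0.1, 0.995], [0.0, 0.995, 0.1], [-1.0, 0.001, -0.004]]
wrist_force: [-6.9, -1.5, 4.3]
grip_width: 59.8
```

Request:
move_arm(
  rows=[
    [[0, 0, 0, 0, 0, 0.3, 0.7]],
  ],
)

```text
clock: 4.77
position: [454.8, -1.4, 21.8]
ee_rot: [[-0.005, -0.1, 0.995], [0.001, 0.995, 0.1], [-1.0, 0.001, -0.005]]
wrist_force: [-5.9, -0.9, 4.3]
grip_width: 59.8
```

M takes about 6–7 N, so it is the full one: above the 5 N threshold and nearly three times L. I'll slide it toward the fence, with about 64 mm to go.

Request:
move_arm(
  rows=[
    [[0, 0, 0, 0, 0, 0.4, 0.7], [0, 0, 0, 0, 0, 0.4, 0.7], [0, 0, 0, 0, 0, 0.4, 0.7], [0, 0, 0, 0, 0, 0.4, 0.7], [0, 0, 0, 0, 0, 0.4, 0.7]],
  ],
)

```text
clock: 5.18
position: [475.0, 0.8, 21.9]
ee_rot: [[-0.004, -0.1, 0.995], [0.001, 0.995, 0.1], [-1.0, 0.001, -0.004]]
wrist_force: [-5.8, -1.0, 2.7]
grip_width: 59.7
```

Request:
move_arm(
  rows=[
    [[0, 0, 0, 0, 0, 0.4, 0.7], [0, 0, 0, 0, 0, 0.4, 0.7], [0, 0, 0, 0, 0, 0.4, 0.7], [0, 0, 0, 0, 0, 0.4, 0.7], [0, 0, 0, 0, 0, 0.4, 0.7]],
  ],
)

```text
clock: 5.6
position: [495.0, 2.8, 21.9]
ee_rot: [[-0.004, -0.101, 0.995], [0.001, 0.995, 0.101], [-1.0, 0.001, -0.004]]
wrist_force: [-5.5, -0.3, 2.2]
grip_width: 59.8
```

Request:
move_arm(
  rows=[
    [[0, 0, 0, 0, 0, 0.3, 0.7], [0, 0, 0, 0, 0, 0.2, 0.7], [0, 0, 0, 0, 0, 0.2, 0.7], [0, 0, 0, 0, 0, 0.2, 0.7], [0, 0, 0, 0, 0, 0.2, 0.7]],
  ],
)

```text
clock: 6.02
position: [505.9, 3.8, 21.9]
ee_rot: [[-0.004, -0.1, 0.995], [0.001, 0.995, 0.1], [-1.0, 0.001, -0.004]]
wrist_force: [-6.1, -0.5, 3.9]
grip_width: 59.5
```

```bash
python3 - <<'E'
from fit import *
t=snap("top","pics/top1.png");s=snap("scene","pics/scene1.png")
print({k:np.round(v,2).tolist() for k,v in manip.get_state().items() if k in("clock","position","wrist_force","ft_torque")})
a=cv2.imread("pics/top1.png")[125:215,210:345];b=cv2.imread("pics/scene1.png")[160:280,200:360]
a=cv2.resize(a,(400,267),interpolation=2);b=cv2.resize(b,(720,540),interpolation=2)
o=np.zeros((600,800,3),np.uint8);o[:267,:400]=a
o=cv2.hconcat([cv2.resize(a,(400,267)),cv2.resize(b,(400,300))[:267]]);cv2.imwrite("pics/v1.png",cv2.resize(o,(800,267)))
E
```

```text
{'clock': 6.12, 'position': [506.74, 3.91, 21.88], 'wrist_force': [-4.92, 0.05, 2.06], 'ft_torque': [-0.06, 1.0, -0.0]}
```

View pics/v1.png

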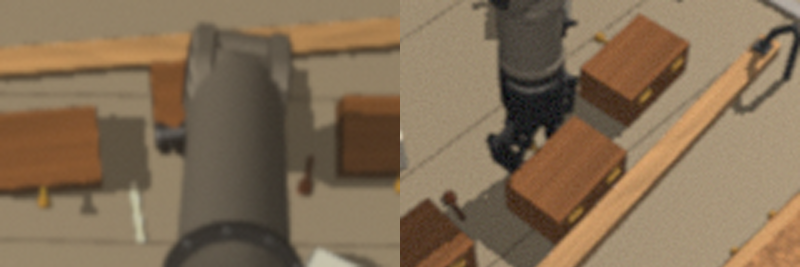

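The box is upright and square to the fingers, with a small gap left to the fence at about (570,235). I'll creep from here.

Request:
move_arm(
  rows=[
    [[0, 0, 0, 0, 0, 0.15, 0.7], [0, 0, 0, 0, 0, 0.15, 0.7], [0, 0, 0, 0, 0, 0.15, 0.7]],
  ],
)

```text
clock: 6.37
position: [510.5, 4.3, 21.8]
ee_rot: [[-0.003, -0.1, 0.995], [0.0, 0.995, 0.1], [-1.0, 0.001, -0.003]]
wrist_force: [-6.6, -0.6, 4.0]
grip_width: 59.4
```

Request:
move_arm(
  rows=[
    [[0, 0, 0, 0, 0, 0.12, 0.7], [0, 0, 0, 0, 0, 0.12, 0.7]],
  ],
)

```text
clock: 6.53
position: [512.6, 4.5, 21.7]
ee_rot: [[-0.004, -0.1, 0.995], [0.0, 0.995, 0.1], [-1.0, 0.001, -0.004]]
wrist_force: [-8.5, -0.9, 5.7]
grip_width: 59.5
```

Request:
move_arm(
  rows=[
    [[0, 0, 0, 0, 0, 0.12, 0.7], [0, 0, 0, 0, 0, 0.12, 0.7]],
  ],
)

```text
clock: 6.7
position: [512.6, 4.5, 21.4]
ee_rot: [[-0.009, -0.1, 0.995], [0.001, 0.995, 0.1], [-1.0, 0.002, -0.009]]
wrist_force: [-13.3, -1.3, 10.1]
grip_width: 60.0
```

Request:
move_arm(
  rows=[
    [[0, 0, 0, 0, 0, 0.12, 0.7], [0, 0, 0, 0, 0, 0.1, 0.7]],
  ],
)

```text
clock: 6.87
position: [512.6, 4.6, 21.0]
ee_rot: [[-0.014, -0.099, 0.995], [0.001, 0.995, 0.099], [-1.0, 0.002, -0.013]]
wrist_force: [-17.6, -0.8, 12.4]
grip_width: 60.0
```

```bash
python3 - <<'E'
from h import *
s=manip.get_state(); print({k:np.round(v,2).tolist() for k,v in s.items() if k in("clock","position","wrist_force","ft_torque")})
E
```

```text
{'clock': 6.87, 'position': [512.59, 4.6, 20.97], 'wrist_force': [-17.64, -0.85, 12.36], 'ft_torque': [-0.32, 3.09, -0.21]}
```

The box has stalled at 17 N against the fence, pressed by both fingers. Now I back off, rise and look.

Request:
move_arm(
  rows=[
    [[0, 0, 0, 0, 0, -0.5, 0.7], [0, 0, 0, 0, 0, -3, 0.7], [0, 0, 0, -3, 0, -2, 0.7], [0, 0, 0, -3.5, 0, -1.5, 0.7], [0, 0, 0, -3.5, 0, -1, 0.7]],
  ],
)

```text
clock: 7.28
position: [438.6, -3.3, 122.6]
ee_rot: [[0.001, -0.1, 0.995], [0.0, 0.995, 0.1], [-1.0, -0.0, 0.001]]
wrist_force: [1.9, 0.7, 0.7]
grip_width: 59.9
```

Request:
move_arm(
  rows=[
    [[0, 0, 0, -3.0, 2.5, -1, 0.4], [0, 0, 0, 0, 3.5, -1, 0.4], [0, 0, 0, 0, 3.5, -1, 0.4], [0, 0, 0, 0, 0, 0, 0.4]],
  ],
)

```text
clock: 7.62
position: [400.0, 95.5, 153.4]
ee_rot: [[0.005, -0.11, 0.994], [0.006, 0.994, 0.11], [-1.0, 0.005, 0.005]]
wrist_force: [-0.3, 1.1, -0.4]
grip_width: 34.0
```

```bash
python3 - <<'E'
from fit import *
t=snap("top","pics/top2.png");s=snap("scene","pics/scene2.png");w=snap("wrist","pics/wrist2.png")
print(manip.get_state()["position"])
for p in((572,4,.1),(494,193,.1),(521,-206,.02)):
    for cs in([t],[s]): r=fit(cs,np.array(p));print(np.round(r[0],3),round(r[1],3))
a=cv2.resize(cv2.imread("pics/top2.png")[125:215,210:330],(400,300),interpolation=2)
b=cv2.resize(cv2.imread("pics/scene2.png")[170:275,220:360],(400,300),interpolation=2)
c=cv2.resize(cv2.imread("pics/wrist2.png"),(400,300))
cv2.imwrite("pics/v2.png",cv2.vconcat([cv2.hconcat([a,b]),cv2.hconcat([c,c*0])]))
E
```

```text
[401.44763651  88.8894315  152.25756743]
[5.86925e+02 6.56900e+00 9.10000e-02] 0.714
[ 5.89299e+02  7.79400e+00 -3.70000e-02] 0.722
[4.97397e+02 1.96271e+02 7.70000e-02] 0.795
[4.98742e+02 1.97853e+02 1.57000e-01] 0.856
[ 5.20665e+02 -2.07854e+02  5.00000e-03] 0.944
[ 5.21539e+02 -2.03066e+02 -1.70000e-02] 0.887
```

View pics/v2.png

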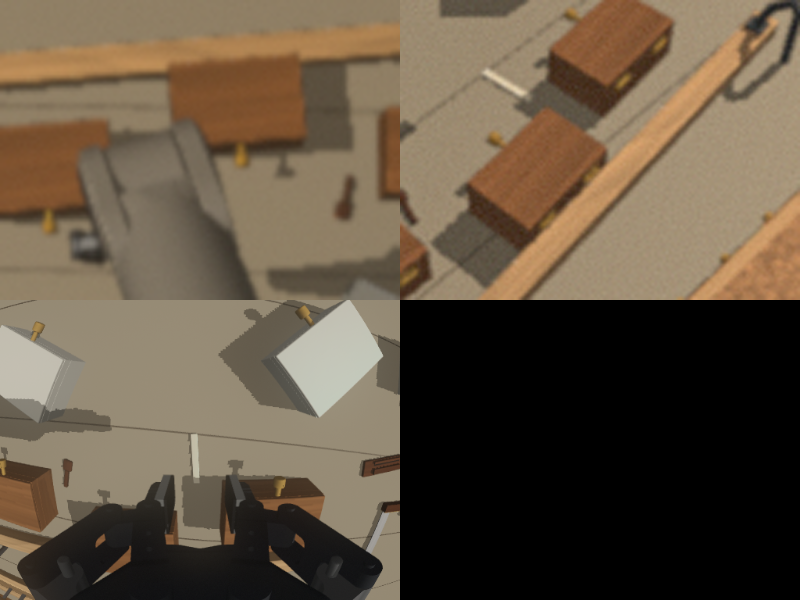

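The top crop shows the box's back lying along the fence. The scene crop shows its hinges hidden behind the batten, with no wedge gap. L has moved about 18 mm. The knob is at about (241,156) in the top crop. Next I locate it precisely.

```bash
python3 - <<'E'
from fit import *
t=pickle.load(open("pics/top2.pkl","rb"));s=pickle.load(open("pics/scene2.pkl","rb"));t0=pickle.load(open("pics/top0.pkl","rb"))
def knob(c,X,r=9):
    u=px(c,X).astype(int); p=c["color"][u[1]-r:u[1]+r,u[0]-r:u[0]+r]; h=cv2.cvtColor(p,cv2.COLOR_RGB2HSV)
    m=(h[...,0]>=16)&(h[...,1]>130); y,x=np.nonzero(m); return (x.mean()+u[0]-r,y.mean()+u[1]-r,m.sum(),x.min()+u[0]-r,x.max()+u[0]-r,y.min()+u[1]-r,y.max()+u[1]-r)
k0=knob(t0,[434,-7,50]);k=knob(t,[513,-3,50]);print(k0,ray(t0,*k0[:2],52)[:2]);print(k,ray(t,*k[:2],52)[:2])
g=lambda i,u,v:(210+(u+.5)*.3-.5,125+(v+.5)*.3-.5)
for n,u,v in(("back R",302,55),("back L",170,63),("front R",305,136),("front L vis",178,144)): print(n,ray(t,*g(0,u,v),60)[:2].round(1))
# scene knob
print(knob(s,[513,-3,50]),px(s,[513,-3,50]))
E
```

```text
(np.float64(283.9130434782609), np.float64(192.7391304347826), np.int64(23), np.int64(282), np.int64(285), np.int64(189), np.int64(196)) [442.43863604  -1.97147388]
(np.float64(281.75), np.float64(170.78571428571428), np.int64(28), np.int64(279), np.int64(284), np.int64(168), np.int64(174)) [515.42735093   5.63400577]
back R [614.9 -54.5]
back L [604.2  76.6]
front R [532.8 -57.5]
front L vis [522.5  67.6]
(np.float64(253.29411764705884), np.float64(218.2941176470588), np.int64(17), np.int64(251), np.int64(256), np.int64(216), np.int64(220)) [253.0696769  221.02442971]
```

Request:
move_arm(
  rows=[
    [[0, 0, 0, 0, -2.4, 2.4, 0.4], [0, 0, 0, 0, -2.4, 2.4, 0.4], [0, 0, 0, 0, -2.4, 2.4, 0.4], [0, 0, 0, 2, -2.4, 2.4, 0.4], [0, 0, 0, 2.5, 0, 0, 0.4]],
  ],
)

```text
clock: 8.18
position: [513.7, -4.7, 108.6]
ee_rot: [[0.013, -0.091, 0.996], [-0.004, 0.996, 0.091], [-1.0, -0.005, 0.013]]
wrist_force: [0.8, -0.2, 0.2]
grip_width: 34.0
```

Request:
move_arm(
  rows=[
    [[0, 0, 0, 0, 0, 0, 0.4], [0, 0, 0, 0, 0, 0, 0.4]],
  ],
)

```text
clock: 8.35
position: [504.6, 0.7, 105.3]
ee_rot: [[-0.003, -0.097, 0.995], [-0.001, 0.995, 0.097], [-1.0, -0.001, -0.003]]
wrist_force: [0.1, 0.4, 0.7]
grip_width: 34.4
```

```bash
python3 - <<'E'
from fit import *
w=snap("wrist","pics/wrist3.png");print(manip.get_state()["position"],manip.get_state()["ee_rot"],w["cx"],w["cy"],f(w))
R=np.array(w["R"]);print(R.round(3),(-R.T@w["t"]).round(1))
cv2.imwrite("pics/w3.png",cv2.resize(cv2.imread("pics/wrist3.png")[200:384,130:390],(780,552),interpolation=2))
E
```

```text
[505.36218612   1.61640625 106.37247372] [[-4.34219030e-04 -9.86571677e-02  9.95121387e-01]
 [-4.82944281e-04  9.95121385e-01  9.86569569e-02]
 [-9.99999789e-01 -4.37749455e-04 -4.79746558e-04]] 255.54407545888532 187.2515091321508 297.3186396354542
[[-0.096  0.995 -0.001]
 [ 0.959  0.093  0.267]
 [ 0.266  0.025 -0.964]] [436.4  -6.6 249.3]
```

View pics/w3.png

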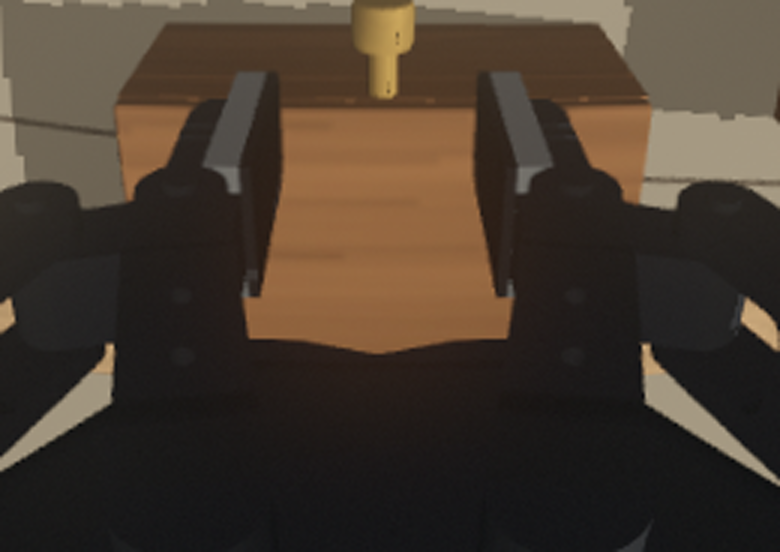

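The wrist view shows the knob head at about (383,27) and its stem base at (383,97). The pads' inner edges at 278 and 475 put their middle at 376.5, so the knob is slightly to +y.

```bash
python3 - <<'E'
from fit import *
w=pickle.load(open("pics/wrist3.pkl","rb"));R=np.array(w["R"]);o=-R.T@w["t"]
def fr(u,v,z):
    u=130+(u+.5)/3-.5-w["cx"];v=200+(v+.5)/3-.5-w["cy"];r=np.hypot(u,v);th=r/f(w)
    d=R.T@np.array([np.sin(th)*u/r,np.sin(th)*v/r,np.cos(th)]);return (o+d*(z-o[2])/d[2]).round(1)
for n,u,v,z in(("knob head back top",383,52,57),("knob near end top",383,4,57),("stem base",383,98,53),("frontL",115,105,60),("frontR",650,105,60)): print(n,fr(u,v,z))
E
```

```text
knob head back top [510.6   1.6  57. ]
knob near end top [4.99e+02 4.00e-01 5.70e+01]
stem base [524.    2.9  53. ]
frontL [530.  -61.1  60. ]
frontR [517.6  66.8  60. ]
```

Request:
move_arm(
  rows=[
    [[0, 0, 0, 2.2, 0.13, 0, 0.4], [0, 0, 0, 2.2, 0, 0, 0.4], [0, 0, 0, 1.6, 0, 0, 0.4], [0, 0, 0, 0.6, 0, 0, 0.4], [0, 0, 0, 0, 0, 0, 0.4]],
  ],
)

```text
clock: 8.82
position: [504.8, 4.2, 40.3]
ee_rot: [[-0.001, -0.101, 0.995], [0.0, 0.995, 0.101], [-1.0, 0.0, -0.001]]
wrist_force: [0.0, -0.4, -0.1]
grip_width: 34.1
```

Request:
move_arm(
  rows=[
    [[0, 0, 0, 0, 0, 0, 0.2], [0, 0, 0, 0, 0, 0, 0.1], [0, 0, 0, 0, 0, 0, 0], [0, 0, 0, 0, 0, 0, 0], [0, 0, 0, 0, 0, 0, 0]],
  ],
  squeeze=20,
)

```text
clock: 9.23
position: [506.1, 3.4, 41.6]
ee_rot: [[0.002, -0.1, 0.995], [0.0, 0.995, 0.1], [-1.0, -0.0, 0.002]]
wrist_force: [-1.0, -1.8, 6.6]
grip_width: 13.7
```

The knob is gripped at 13.7 mm. I now swing it along its arc about the hinge, 0.1 rad per row.

Request:
move_arm(
  rows=[
    [[0, 0, 0, -1.02, 0, 0.15, 0], [0, 0, 0, -1.01, 0, 0.25, 0], [0, 0, 0, -0.97, 0, 0.36, 0]],
  ],
)

```text
clock: 9.48
position: [513.3, 4.2, 71.5]
ee_rot: [[0.001, -0.1, 0.995], [-0.0, 0.995, 0.1], [-1.0, -0.0, 0.001]]
wrist_force: [1.8, -1.7, -1.5]
grip_width: 13.6
```

Request:
move_arm(
  rows=[
    [[0, 0, 0, -0.93, 0, 0.44, 0], [0, 0, 0, -0.89, 0, 0.54, 0], [0, 0, 0, -0.82, 0, 0.62, 0]],
  ],
)

```text
clock: 9.73
position: [529.2, 6.0, 97.9]
ee_rot: [[0.0, -0.1, 0.995], [-0.0, 0.995, 0.1], [-1.0, -0.0, 0.0]]
wrist_force: [1.0, -2.2, -2.2]
grip_width: 13.6
```

```bash
python3 - <<'E'
from fit import *
s=snap("scene","pics/scene4.png")
print({k:np.round(v,2).tolist() for k,v in manip.get_state().items() if k in("clock","position","wrist_force","ft_torque","grip_width")})
cv2.imwrite("pics/v4.png",cv2.resize(cv2.imread("pics/scene4.png")[150:285,190:370],(720,540),interpolation=2))
E
```

```text
{'clock': 9.78, 'position': [530.89, 6.18, 99.33], 'wrist_force': [-2.81, -2.48, 3.6], 'ft_torque': [-0.63, 0.81, 0.01], 'grip_width': 13.97}
```

View pics/v4.png

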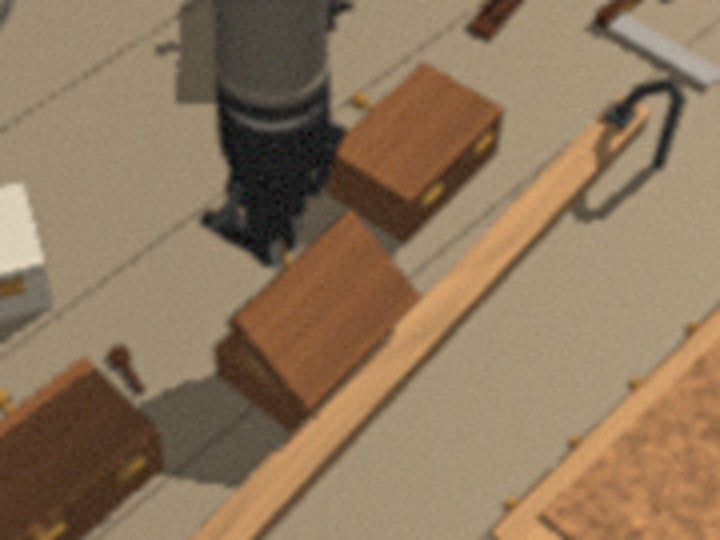

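The lid is rising, with the front edge at about (240,320) to (350,215). The grip holds and the box stays against the fence, so I continue.

Request:
move_arm(
  rows=[
    [[0, 0, 0, -0.76, 0, 0.71, 0], [0, 0, 0, -0.69, 0, 0.77, 0], [0, 0, 0, -0.6, 0, 0.84, 0], [0, 0, 0, -0.52, 0, 0.9, 0]],
  ],
)

```text
clock: 10.12
position: [561.5, 8.9, 123.0]
ee_rot: [[-0.0, -0.1, 0.995], [-0.001, 0.995, 0.1], [-1.0, -0.001, -0.0]]
wrist_force: [0.6, -4.1, -1.0]
grip_width: 13.6
```

Request:
move_arm(
  rows=[
    [[0, 0, 0, -0.42, 0, 0.94, 0], [0, 0, 0, -0.33, 0, 0.98, 0], [0, 0, 0, -0.23, 0, 1.01, 0]],
  ],
)

```text
clock: 10.37
position: [591.0, 11.6, 133.0]
ee_rot: [[0.0, -0.1, 0.995], [-0.001, 0.995, 0.1], [-1.0, -0.001, 0.0]]
wrist_force: [-0.9, -3.5, -0.2]
grip_width: 13.9
```

Request:
move_arm(
  rows=[
    [[0, 0, 0, -0.13, 0, 1.02, 0], [0, 0, 0, -0.03, 0, 1.04, 0], [0, 0, 0, 0.08, 0, 1.03, 0], [0, 0, 0, 0, 0, 0, 0]],
  ],
)

```text
clock: 10.7
position: [623.7, 15.4, 133.9]
ee_rot: [[0.004, -0.101, 0.995], [-0.001, 0.995, 0.101], [-1.0, -0.001, 0.003]]
wrist_force: [-0.2, -2.9, 5.6]
grip_width: 13.4
```

The lid is at about 1.6 rad. I release and rise clear.

Request:
move_arm(
  rows=[
    [[0, 0, 0, 0, 0, 0, 0.2], [0, 0, 0, 0, 0, 0, 0.4], [0, 0, 0, 0, 0, 0, 0.4], [0, 0, 0, -1, 0, 0, 0.4], [0, 0, 0, -2, 0, 0, 0.4]],
  ],
)

```text
clock: 11.12
position: [618.2, 16.3, 161.2]
ee_rot: [[-0.006, -0.101, 0.995], [0.0, 0.995, 0.101], [-1.0, 0.001, -0.006]]
wrist_force: [0.8, -0.5, -0.1]
grip_width: 34.4
```

Request:
move_arm(
  rows=[
    [[0, 0, 0, -3, 0, 0, 0.4], [0, 0, 0, -3, 0, -2, 0.4], [0, 0, 0, -2, 0, -3.5, 0.4], [0, 0, 0, 0, 0, -4, 0.4], [0, 0, 0, 0, 0, -4, 0.4]],
  ],
)

```text
clock: 11.53
position: [485.9, 2.0, 245.0]
ee_rot: [[0.004, -0.1, 0.995], [0.001, 0.995, 0.1], [-1.0, 0.001, 0.004]]
wrist_force: [-1.1, -0.4, 0.8]
grip_width: 34.6
```

Request:
move_arm(
  rows=[
    [[0, 0, 0, 0, 3.0, -2.5, 0.4], [0, 0, 0, 0, 3.8, 0, 0.4], [0, 0, 0, 0, 3.8, 0, 0.4], [0, 0, 0, 0, 3.8, 0, 0.4], [0, 0, 0, 0, 0, 0, 0.4]],
  ],
)

```text
clock: 11.95
position: [445.1, 151.7, 244.0]
ee_rot: [[0.001, -0.112, 0.994], [0.006, 0.994, 0.112], [-1.0, 0.005, 0.001]]
wrist_force: [-0.5, 0.5, 0.1]
grip_width: 34.2
```

```bash
python3 - <<'E'
from fit import *
t=snap("top","pics/top5.png");s=snap("scene","pics/scene5.png")
print({k:np.round(v,2).tolist() for k,v in manip.get_state().items() if k in("clock","position","wrist_force")})
for p in((494,194,.1),(521,-206,.02)):
    for cs in([t],[s]): r=fit(cs,np.array(p));print(np.round(r[0],3),round(r[1],3))
a=cv2.resize(cv2.imread("pics/top5.png")[115:225,180:340],(400,275),interpolation=2)
b=cv2.resize(cv2.imread("pics/scene5.png")[140:287,170:370],(800,588),interpolation=2)[:325]
b=cv2.resize(cv2.imread("pics/scene5.png")[150:285,180:376],(400,275),interpolation=2)
cv2.imwrite("pics/v5.png",cv2.resize(cv2.hconcat([a,b]),(800,275)))
E
```

```text
{'clock': 12.05, 'position': [446.4, 144.46, 243.64], 'wrist_force': [-0.26, -1.41, -0.34]}
[4.95755e+02 2.00345e+02 8.90000e-02] 0.233
[4.98693e+02 1.97723e+02 1.47000e-01] 0.889
[ 5.20921e+02 -2.07533e+02 -1.60000e-02] 0.946
[ 5.20763e+02 -2.02973e+02 -8.00000e-03] 0.885
```

View pics/v5.png

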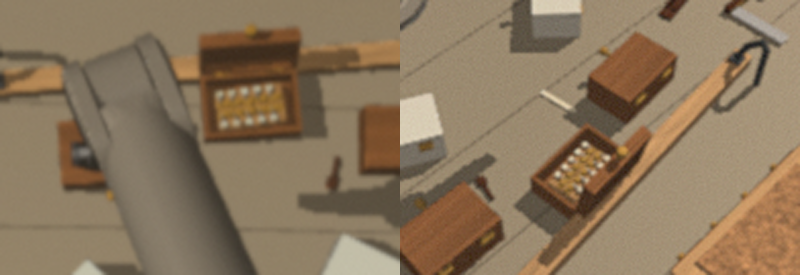

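The lid stands open on its own, and the brass tuners are visible at (250,105) in the top crop. One last numeric check that the box is still flush, using the front rim corners at z=40 in the top crop, (203,140) and (299,132).

```bash
python3 - <<'E'
from fit import *
t=pickle.load(open("pics/top5.pkl","rb"))
for u,v in((203,140),(299,132)): print(ray(t,180+(u+.5)*.4-.5,115+(v+.5)*.4-.5,40)[:2].round(1))
a=pickle.load(open("pics/scene2.pkl","rb"))["color"].astype(int);b=pickle.load(open("pics/scene5.pkl","rb"))["color"].astype(int)
# body bottom-right corner patch at z<28 side face near fence: shift between pictures
c=pickle.load(open("pics/scene5.pkl","rb"));u=px(c,[530,-55,15]).round().astype(int);print(u)
g=lambda im:cv2.cvtColor(im.astype(np.uint8),cv2.COLOR_RGB2GRAY).astype(np.float32)[u[1]-10:u[1]+14,u[0]-14:u[0]+14]
print(cv2.phaseCorrelate(g(a),g(b)))
E
```

```text
[516.9  74.1]
[530.  -53.5]
[245 241]
((-0.6221257205550348, 0.026279077833757825), 0.6824721819824643)
```

```bash
python3 -c "
from bench import manip; print(manip.close_job())"
```

```text
the job is handed in; nothing more can be done
None
```

The middle cherry box was the full one. It is now back against the fence with its lid standing open by itself, and I have handed the job in after about 12 s of robot time.

- **Finding it:** the left box slid at about 2.5 N and the middle one at about 6–7 N. I did not nudge the right box, because the middle one was already in the 5–12 N range given for the full box. The open lid showed brass tuners.
- **Sliding it back:** I pushed it with two fingers and crept the last few millimetres until it stalled, then pressed to about 17 N to square it. I then gripped the knob, swung the lid to about 1.6 rad and let go.
- **Last checks:**
  - The lid is still open with the arm well clear.
  - The front of the box is still at x ≈ 523.5 mm, the same as before lifting. It is turned about 0.10 rad, against about 0.096 for the fence.
  - The left box moved about 18–20 mm and is still shut; the right box did not move.
  - The saddle and peg look untouched in the last picture. I did not re-measure the other bystanders, but the arm did not go near them.
- **Disagreements:** my first picture estimate put the fence face about 6 mm further back than where the box stopped. I trusted the stall and the later pictures, in which the box's back edge lies along the fence. The final image comparison had a 0.6-pixel sideways shift near the box, which I took as the lid and shadow changing. One last top-camera fit of the left box was useless because the arm hid it, so its position comes from the scene camera.

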